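# Check the teapot under the lamp

## Robot

A 6-joint arm with a two-finger parallel gripper is mounted at the origin on the work surface. World frame = base frame: x ahead of the robot, y to its left, z up, the work surface at z = 0. Lengths are in m, angles in rad, forces in N, time in s.
With the tool pointing down it reaches from about 0.25 to 0.775 m from the base axis. Payload 4 kg.
Tool frame: the origin (TCP) lies midway between the tips of the shut fingers; the grasp point (between the pads) lies 19 mm behind it (robot.tcp_to_grasp is the z of the grasp point in the tool frame, in m); z points along the fingers, y is the line along which they close (so a half turn about z gives the same grasp; the last joint's range is limited). The gripper opens to 94 mm and grips with 3 to 60 N. Pads are 16 mm wide; open, the fingers measure 119 mm over their backs; the gripper's body (75 mm by 177 mm) begins 78 mm behind the grasp point.
Start: joints at [1.174, 0.087, 1.371, -0, 1.684, -0.103], TCP at [0.159, 0.526, 0.206] pointing down, gripper open.
Joint ranges: [-3.1, 3.1], [-0.76, 2.03], [0.27, 2.55], [-1.08, 4.22], [0.17, 2.65], [-2.57, 2.57]. Speed limits (rad/s): [2.79, 2.79, 3.14, 3.14, 3.14, 3.14].

## Interface

Orientations are given as [roll, pitch, yaw] about the fixed x, y, z axes, in that order (R = Rz(yaw) Ry(pitch) Rx(roll)).
In Python, from bench import robot gives the robot as it stands. The module is installed in compiled form; this text tells all that it offers.
- The arm moves only by the tool move_arm, never from a script. Its argument "motion" is one flat list of numbers, 7 for each row, row after row: the turn, a rotation vector about the tool's x, y, z in units of 45 degrees (1.0 is 45 degrees), then the shift along the tool's x, y, z in units of 100 mm (1.0 is 100 mm), then the opening, from 0 (shut) to 1 (fully open). A call has 1 to 12 rows; each row shifts and turns the commanded pose from where the row before left it, along the tool's axes as they then stand; what a row does not reach is not made up. A row lasts 1/12 s, in which the tool goes at most 41.7 mm and 7.16 degrees, less where a joint would pass 70% of its speed; a pose out of reach is approached as far as the arm can. A call with a number of a shift or a turn outside -1 to 1 is refused whole. A call with a gripper value outside its range is refused whole. The fingers move at their own pace and stop on an object; the grip force is fixed at half the most. Time passes only in rows, so rows that do not move let the fingers close. It gives the time, the measured TCP pose, the force, the opening and the grip force at its end, in the units of the state.
- robot.get_obs(): the state, without advancing time (a new reading comes with each control period).
- robot.snapshot(name): name is "scene" or "top"; returns the picture (420x560x3 uint8, red, green, blue); there is no depth.
- robot.get_calibration(name): a dict with "fx", "fy", "cx", "cy" (pixels), "k1" (the pictures are not rectified: a ray, as slopes to the right and down, at radius r is drawn at 1 + k1 r^2 times it, then the intrinsics apply), "R" (3x3) and "t" (3): a world point X has camera coordinates R X + t. Camera axes: x right, y down, z forward; pixel columns grow to the right and rows downward; lengths in m; the calibration is good to about 2 mm. A picture is of the moment at which its call begins. get_calibration takes no time and is no camera call.
- robot.close_job(): hands the job in; it is judged then, once.
The state is a dict: "time": time; "joint_positions": joint angles; "qvel": joint speeds; "joint_torque": joint torques, N m; "tool_pos": TCP position; "ee_rot": TCP orientation; "wrist_force": force on the tool from outside, world axes, zero at the start; "wrist_torque": the same for the moment, N m; "width": finger opening in m; "finger_force": force on a finger pad.
Only numpy, scipy, OpenCV 4.12 (cv2) and the standard library are available. Lean on these libraries where they do the work, as an engineer would, in place of code of your own. Each camera call takes 0.05 s, during which the arm holds its last target. There are 200 camera calls.

## Task

Switch on the brass lamp with the toggle on its base, then lift the little blue teapot and look it over for chips: hold it upright, clear of the table and close in front of the shade, first with its spout towards the bulb, then after each of three quarter turns clockwise (seen from above), pausing a full second on each of the four sides. Then set it down, without dropping it, on the round cork mat with its whole foot on the cork and let go, leaving the lamp on. Never tip the pot or bump it on the lamp, and leave everything else on the table where it is.

Things in the scene. Friction and masses are not known exactly. Their poses are not given: they have to be found in the camera images.
- lamp: Brass piano lamp, fixed. Origin: centre of the underside of its oblong base, 220 (x) by 120 by 24 mm high. Switch at its +x end; the 12 mm stem rises at x = -70 mm to 296 mm height, its arm reaches on in -x to a domed shade (mouth 136 mm) looking down and forward, which spans x = -115 to -265 mm, y +-70 mm, 170 to 300 mm above the table. -x is the front.
- bulb (a point): Centre of the bulb inside the shade, 184 mm from the lamp's origin in -x and 236 mm above the table; axes as the lamp's (front is -x). Its light serves for looking at a pot whose belly is within 330 mm of it.
- toggle (a joint): Black bakelite toggle on top of the lamp's base: 0 = off, leaning 0.42 rad to the lamp's +y; 0.84 = on, leaning as far to the lamp's -y; on counts from 0.7. It turns about the lamp's x axis through toggle_pivot, needs about 1 N at its tip and stays where it is left.
- toggle_pivot (a point): Pivot of the toggle, on the lamp's base at x = +70 mm, 28 mm above the table (4 mm above the base's top).
- toggle_tip (a point): Round tip of the toggle's bat, 34 mm from the pivot; the bat is 11 mm thick at its outer end and 7 mm below.
- teapot: Small cobalt blue porcelain teapot, about 0.4 kg, lid fixed. Origin: centre of its foot (68 mm diameter). +x points along the spout, +y is its left side, z up. Belly 96 mm in diameter, 75 mm high, lid knob to 104 mm; spout tip 92 mm from the axis at 84 mm height. A brass bail arches over it front to back, a wooden grip on top.
- teapot_grip (a point): Centre of the wooden grip, 142 mm above the foot on the pot's axis: a straight bar 50 mm long along the pot's x, 14 mm thick (y) and 16 mm high. Pinch it from above across its thickness; 19 mm of finger below its centre clears the lid knob.
- teapot_belly (a point): Centre of the pot's belly, on its axis 45 mm above the foot; axes as the teapot's.
- spout_tip (a point): Mouth of the spout, 88 mm ahead of the pot's axis and 84 mm above its foot.
- cork_mat: Round cork mat, 130 mm in diameter and 8 mm thick, fixed to the table. Origin: centre of its underside.
- sugar_bowl: Fluted glass sugar bowl, 98 mm wide, 72 mm high. Origin: centre of its foot.
- tongs: Steel sugar tongs lying flat, 107 mm long, 29 mm wide, 10 mm high. Origin: under their middle; +x towards the tips.
- die_a: White backgammon die, 16 mm. Origin: centre of its underside.
- die_b: The other white die, 16 mm. Origin: centre of its underside.
- tea_glass: Empty tulip tea glass, 53 mm wide, 84 mm high, on a white saucer 104 mm wide. Origin: centre of its foot.
- tile_a: Loose ivory okey tile lying flat, 27 by 37 by 10 mm. Origin: centre of its underside.
- tile_b: Another loose okey tile like it. Origin: centre of its underside.
There are look-alikes about, which are no part of the job. Of the things that look like the teapot, take the one that is farthest to the robot's left at the start.

How it is judged:
By the outcome, as a careful person would: the job done as asked, in the order asked, and still so for the second after the job is handed in, with the robot touching nothing.
It also fails if it takes over 72 s, if anything falls off the work surface, if the arm or the gripper's body presses on something with over 40 N, if the wrist force passes 120 N, or if a joint passes its speed limit or range.

## Working session

There is one attempt and no reset: what is moved stays moved. The work goes in short steps, Python scripts to look and compute and a tool call to move; the robot and the scene stay as the last step left them, time stands still between calls to the robot, and variables do not carry over. Pictures are saved under pics/ and viewed, at most 11 in all, crops included, and the job is handed in when it is done.

Besides the shell and the picture viewer there is one more tool, called as a command line: name --argument value ..., lists and objects as JSON in quotes. move_arm: Moves the arm, as the interface text tells. Shifts and turns lie within -1 to 1; 1 stands for 100 mm of shift or 45 degrees of turn. Its arguments: {"type":"object","properties":{"motion":{"type":"array","items":{"type":"number"}}},"required":["motion"]}

```bash
mkdir -p pics; cat > h.py <<'E'
import numpy as np, cv2
from bench import robot
def snap(n,f):
    im=robot.snapshot(n); cv2.imwrite('pics/'+f,im[:,:,::-1]); return im
def ray(n,px):
    c=robot.get_calibration(n)
    d=(np.array(px,float)-[c['cx'],c['cy']])/[c['fx'],c['fy']]
    s=d.copy()
    for _ in range(20): s=d/(1+c['k1']*(s@s))
    R=np.array(c['R']);t=np.array(c['t'])
    return -R.T@t, R.T@np.r_[s,1]
def onz(n,px,z):
    o,d=ray(n,px); return o+d*(z-o[2])/d[2]
def tri(p1,p2):
    o1,d1=ray('scene',p1);o2,d2=ray('top',p2)
    a=np.linalg.lstsq(np.c_[d1,-d2],o2-o1,rcond=None)[0]
    A=o1+a[0]*d1;B=o2+a[1]*d2
    return (A+B)/2,np.linalg.norm(A-B)
def proj(n,X):
    c=robot.get_calibration(n); v=np.array(c['R'])@X+np.array(c['t']); s=v[:2]/v[2]
    return s*(1+c['k1']*(s@s))*[c['fx'],c['fy']]+[c['cx'],c['cy']]
E
python3 - <<'E'
from h import *
a=snap('scene','s0.png');b=snap('top','t0.png')
for n in('scene','top'):
    c=robot.get_calibration(n);print(n,{k:np.round(v,3).tolist() for k,v in c.items()})
print(robot.get_obs(),robot.tcp_to_grasp)
E
```

```text
scene {'fx': 423.797, 'fy': 423.797, 'cx': 275.558, 'cy': 213.977, 'k1': -0.045, 'R': [[-0.005, 1.0, -0.013], [0.525, -0.009, -0.851], [-0.851, -0.011, -0.525]], 't': [0.007, -0.117, 1.52]}
top {'fx': 470.466, 'fy': 470.466, 'cx': 274.174, 'cy': 210.834, 'k1': -0.01, 'R': [[0.0, -1.0, -0.026], [-0.985, 0.004, -0.17], [0.17, 0.026, -0.985]], 't': [0.017, 0.531, 1.275]}
{'time': 0.1, 'joint_positions': array([ 1.17391653e+00,  8.78542179e-02,  1.37206828e+00,  1.24139987e-05,
        1.68358216e+00, -1.03060719e-01]), 'qvel': array([-1.16651808e-03, -1.99128876e-03, -4.14190834e-03,  7.02573645e-04,
        1.38641744e-03,  4.99057353e-05]), 'joint_torque': array([ 2.75526581e-03, -3.41252983e+01, -3.03301370e+01,  7.21419649e-02,
        3.04620923e-02, -1.02639174e-04]), 'tool_pos': array([0.15907908, 0.52599239, 0.20445358]), 'ee_rot': array([-3.13969206e+00, -2.08976168e-04,  2.84777476e+00]), 'wrist_force': array([ 0.1155236 , -0.12314629,  0.08112631]), 'wrist_torque': array([0.01231968, 0.00388865, 0.03528658]), 'finger_force': 0.0, 'width': 0.09396328533928491} -0.0188
```

View pics/s0.png

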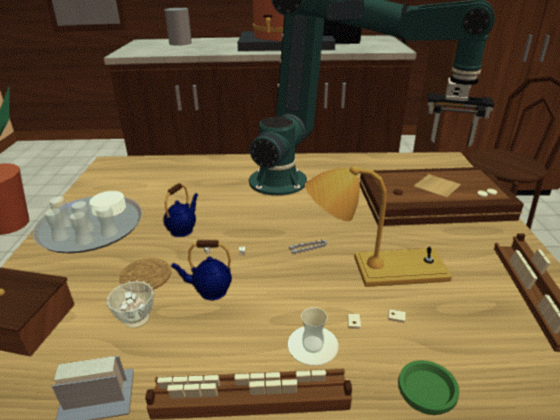

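View pics/t0.png

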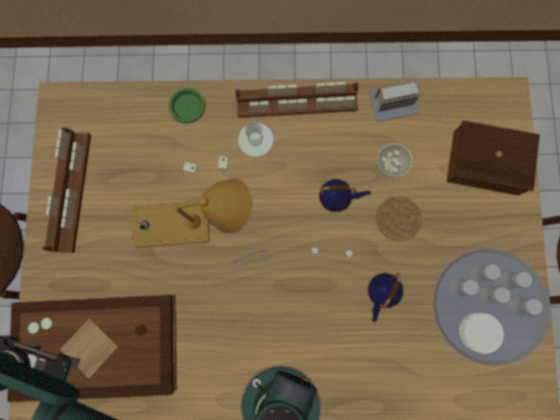

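The view looks back at the robot. The two look-alike blue teapots are A, at scene (210,278) / top (336,195), and B, at scene (180,218) / top (386,291). The robot's left is +y, which is right in scene and left in top, so A is the one to take. The cork mat is at top (398,218), and the green coaster is only a look-alike. The lamp base is at top (171,225) with its toggle at (145,225).

```bash
python3 - <<'E'
from h import *
a=cv2.imread('pics/s0.png');b=cv2.imread('pics/t0.png')
print('corners base top', [onz('top',p,.024).round(3).tolist() for p in((133,207),(208,202),(209,243),(134,247))])
hsv=cv2.cvtColor(b,cv2.COLOR_BGR2HSV)
# lamp base mask (brass: saturated yellow)
for nm,im,box in(('top',b,(120,195,212,255)),):
    x0,y0,x1,y1=box; h=cv2.cvtColor(im,cv2.COLOR_BGR2HSV)
    print(h[235,150],h[260,150],h[215,170],h[218,398],h[240,430])
    m=cv2.inRange(h,(18,150,60),(32,255,255)); mm=np.zeros_like(m);mm[y0:y1,x0:x1]=m[y0:y1,x0:x1]
    c=max(cv2.findContours(mm,0,2)[0],key=cv2.contourArea); r=cv2.minAreaRect(c)
    P=cv2.boxPoints(r);W=np.array([onz(nm,p,.024) for p in P]);print(cv2.contourArea(c),P.round(1).tolist(),W.round(3).tolist(),W.mean(0))
# cork
m=cv2.inRange(hsv,(8,80,40),(18,200,140)); mm=np.zeros_like(m);mm[190:250,365:432]=m[190:250,365:432]
c=max(cv2.findContours(mm,0,2)[0],key=cv2.contourArea);e=cv2.fitEllipse(cv2.convexHull(c));print('cork',e,onz('top',e[0],.008))
# blue
for nm,im in(('scene',a),('top',b)):
    h=cv2.cvtColor(im,cv2.COLOR_BGR2HSV);m=cv2.inRange(h,(108,130,20),(130,255,255))
    for c in cv2.findContours(m,0,2)[0]:
        if cv2.contourArea(c)>150:print(nm,cv2.boundingRect(c),cv2.contourArea(c))
def crop(im,x0,y0,x1,y1,k): return cv2.resize(im[y0:y1,x0:x1],None,fx=k,fy=k,interpolation=cv2.INTER_CUBIC)
A=crop(a,165,230,245,310,5);B=crop(b,310,165,380,225,5);C=crop(a,345,230,455,290,3);D=crop(b,120,175,260,260,3)
o=np.zeros((600,800,3),np.uint8)
for im,y,x in((A[:,:],0,0),(B[:,:],0,405),(C,405,0),(D[:255],310,370)):
    hh,ww=im.shape[:2];hh=min(hh,600-y);ww=min(ww,800-x);o[y:y+hh,x:x+ww]=im[:hh,:ww]
cv2.imwrite('pics/c0.png',o)
E
```

```text
corners base top [[0.548, 0.424, 0.024], [0.561, 0.207, 0.024], [0.443, 0.201, 0.024], [0.432, 0.415, 0.024]]
[ 22 131 134] [ 20 106 125] [ 21 139 136] [ 18 125 120] [ 19 107 138]
303.5 [[173.8000030517578, 205.5], [207.5, 193.8000030517578], [216.8000030517578, 220.5], [183.0, 232.1999969482422]] [[0.552, 0.305, 0.024], [0.585, 0.209, 0.024], [0.507, 0.18, 0.024], [0.474, 0.276, 0.024]] [0.52967003 0.24248371 0.024     ]
cork ((399.58837890625, 227.0399627685547), (70.78633880615234, 83.35230255126953), 74.7535400390625) [ 0.48909496 -0.34118539  0.008     ]
scene (172, 257, 59, 43) 1210.0
scene (165, 194, 32, 42) 721.5
top (370, 275, 25, 40) 411.0
top (321, 191, 42, 19) 277.0
```

View pics/c0.png

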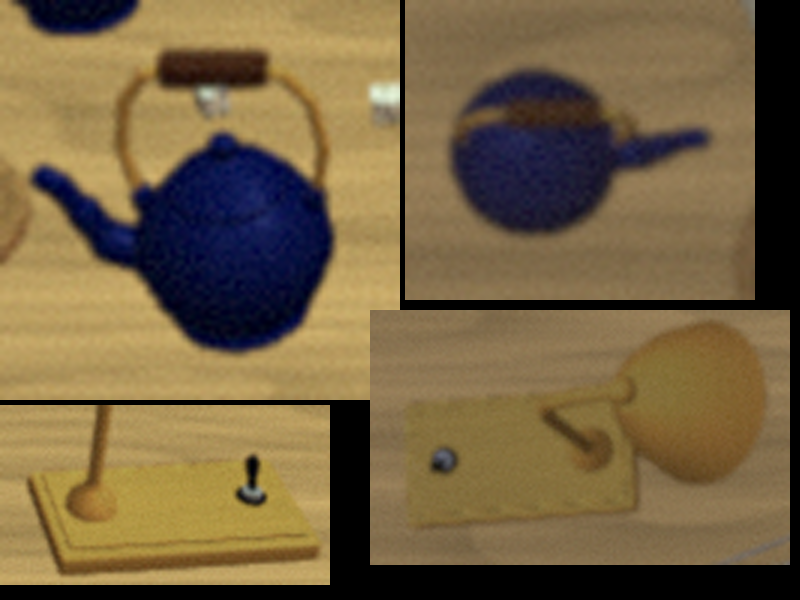

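Crop: pot A has its spout pointing left in scene, tip about (173,265). Its grip is at scene (207.5,243.5), top (339,187.3). The toggle tip is at scene (428.7,248), top about (144,225). Base corners in top are (132,206.5), (132,246.5) and (209,241.5).

```bash
python3 - <<'E'
from h import *
r=lambda v:np.round(v,4).tolist()
for n,s,t in(('grip',(207.5,243.5),(339.2,187.3)),('gripL',(196.3,243.9),(329,187.4)),('gripR',(218.5,243.3),(349.6,187.2)),('spout',(173.3,264.9),(368.9,192.2)),('toggle',(428.7,248.3),(144,225))):
    X,e=tri(s,t);print(n,r(X),round(e,4))
print('grip@.142 s,t',r(onz('scene',(207.5,243.5),.142)),r(onz('top',(339.2,187.3),.142)))
for p in((196.3,243.9),(218.5,243.3)):print(r(onz('scene',p,.142)))
print('spout@84 s,t',r(onz('scene',(173.3,264.9),.084)),r(onz('top',(368.9,192.2),.084)))
print('belly',r(onz('top',((533-405)/5+309.6,152/5+164.6),.045)))
W=[onz('top',p,.024) for p in((132,206.5),(132,246.5),(209,241.7))];print('base',r(W),[round(np.linalg.norm(W[i]-W[i+1]),3) for i in(0,1)])
y=(W[0]-W[1]);x=W[1]-W[2];yw=np.arctan2(x[1],x[0]);yw2=np.arctan2(-y[0]*-1,y[1]*-1) 
print('yaw from long',yw,'from short',np.arctan2(y[1],y[0])+np.pi/2)
c=(W[0]+W[2])/2;print('c',r(c))
R=np.array([[np.cos(yw),-np.sin(yw)],[np.sin(yw),np.cos(yw)]])
for n,p,z in(('bulb',(-.184,0),.236),('piv',(.07,0),.028),('tipoff',(.07,.0139),.059),('stemfoot',(-.07,0),.024),('shade',(-.19,0),.235)):
    X=np.r_[c[:2]+R@p,z];print(n,r(X),r(proj('scene',X)),r(proj('top',X)))
print('cork', [r(onz('top',p,.008)) for p in((375,218),(421,218),(398,196),(398,241))])
b=cv2.imread('pics/t0.png')
cv2.imwrite('pics/c1.png',np.hstack([cv2.resize(b[185:255,360:440],None,fx=5,fy=5,interpolation=cv2.INTER_CUBIC),cv2.resize(b[190:255,120:200],(400,350),interpolation=cv2.INTER_CUBIC)]))
E
```

```text
grip [0.5763, -0.1566, 0.141] 0.0003
gripL [0.5803, -0.1552, 0.1426] 0.0507
gripR [0.5735, -0.1578, 0.142] 0.0516
spout [0.5757, -0.2439, 0.0797] 0.0014
toggle [0.4908, 0.3812, 0.0584] 0.0054
grip@.142 s,t [0.5776, -0.1562, 0.142] [0.5761, -0.1567, 0.142]
[0.5789, -0.1814, 0.142]
[0.5772, -0.1313, 0.142]
spout@84 s,t [0.5812, -0.2414, 0.084] [0.5749, -0.2438, 0.084]
belly [0.5756, -0.1561, 0.045]
base [[0.5491, 0.4265, 0.024], [0.4336, 0.4205, 0.024], [0.4468, 0.201, 0.024]] [np.float64(0.116), np.float64(0.22)]
yaw from long 1.6309485960462053 from short 1.6227479288808402
c [0.498, 0.3138, 0.024]
bulb [0.509, 0.1301, 0.236] [333.5825, 191.111] [224.6249, 206.5903]
piv [0.4938, 0.3836, 0.028] [426.786, 258.7177] [145.4302, 225.2836]
tipoff [0.4799, 0.3828, 0.059] [426.9893, 245.74] [142.2031, 228.6654]
stemfoot [0.5022, 0.2439, 0.024] [372.978, 262.5668] [194.5054, 222.4035]
shade [0.5094, 0.1241, 0.235] [330.9376, 191.5972] [227.1597, 206.5063]
cork [[0.5155, -0.2723, 0.008], [0.515, -0.4033, 0.008], [0.5795, -0.3407, 0.008], [0.4491, -0.3349, 0.008]]
```

View pics/c1.png

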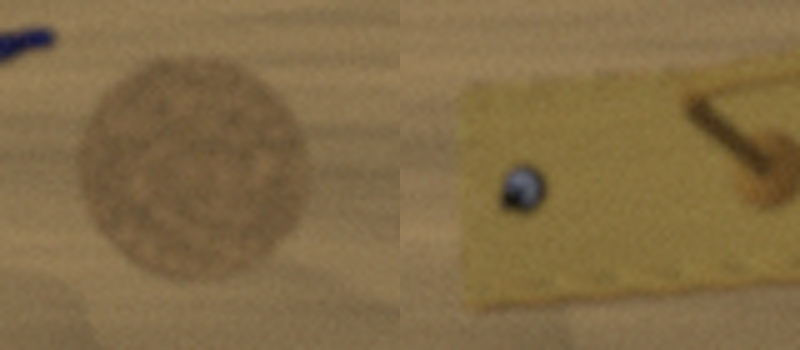

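The cork mat's centre is at top (398.6,218.3), about (0.5135,-0.339). The toggle leans towards the robot, with its tip at top (142,227) and pivot at top (144.5,225), i.e. (0.495,0.385). First I shut the fingers, square the tool to the world (yaw π) and move to the near side of the toggle.

move_arm --motion '[0, 0, -0.125, 0, 0, 0, 0, 0, 0, -0.125, 0, 0, 0, 0, 0, 0, -0.124, 0, 0, 0, 0, 0, 0, 0, -0.318, -0.157, 0, 0, 0, 0, 0, -0.318, -0.157, 0, 0, 0, 0, 0, -0.318, -0.157, 0, 0, 0, 0, 0, -0.318, -0.157, 0, 0, 0, 0, 0, -0.318, -0.157, 0, 0, 0, 0, 0, -0.318, -0.157, 0, 0, 0, 0, 0, -0.318, -0.157, 0, 0, 0, 0, 0, -0.318, -0.157, 0, 0, 0, 0, 0, -0.318, -0.157, 0, 0]'

```text
time: 1.1
tool_pos: [0.4467, 0.3839, 0.2048]
ee_rot: [-3.141, -0.001, 3.141]
wrist_force: [0.8, 0.3, -0.6]
width: 0.0175
finger_force: 0.0
```

move_arm --motion '[0, 0, 0, 0, 0, 0.32, 0, 0, 0, 0, 0, 0, 0.32, 0, 0, 0, 0, 0, 0, 0.32, 0, 0, 0, 0, 0, 0, 0.32, 0, 0, 0, 0, 0, 0, 0.32, 0, 0, 0, 0, 0, 0, 0, 0, 0, 0, 0, -0.1, 0, 0, 0, 0, 0, 0, -0.1, 0, 0, 0, 0, 0, 0, 0, 0, 0, 0]'

```text
time: 1.85
tool_pos: [0.4696, 0.3862, 0.0489]
ee_rot: [3.138, 0.006, 3.14]
wrist_force: [-0.1, -0.6, 1.7]
width: 0.0006
finger_force: 0.0
```

```bash
python3 - <<'E'
from h import *
a=snap('scene','s1.png')
cv2.imwrite('pics/c2.png',cv2.resize(a[190:290,360:480],None,fx=5,fy=5,interpolation=cv2.INTER_CUBIC))
E
```

```text
(no output)
```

View pics/c2.png

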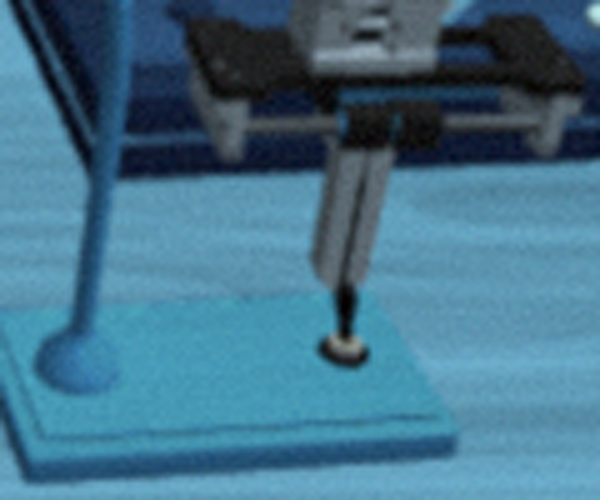

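The fingers stand right behind the toggle at about crop (345,290), lined up with it in y. (The crop's red and blue are swapped.) Push on.

move_arm --motion '[0, 0, 0, -0.05, 0, 0.02, 0, 0, 0, 0, -0.05, 0, 0.02, 0, 0, 0, 0, -0.05, 0, 0, 0, 0, 0, 0, -0.05, 0, 0, 0, 0, 0, 0, 0, 0, 0, 0]'

```text
time: 2.32
tool_pos: [0.4866, 0.3851, 0.0416]
ee_rot: [3.142, 0.001, 3.141]
wrist_force: [0.3, 0.9, 0.1]
width: 0.0003
finger_force: 0.1
```

move_arm --motion '[0, 0, 0, -0.03, 0, 0, 0, 0, 0, 0, 0, 0, 0, 0]'

```text
time: 2.48
tool_pos: [0.4888, 0.385, 0.0412]
ee_rot: [-3.141, -0.0, 3.141]
wrist_force: [-1.7, -0.4, 0.1]
width: 0.0003
finger_force: 0.4
```

move_arm --motion '[0, 0, 0, -0.03, 0, 0, 0, 0, 0, 0, 0, 0, 0, 0]'

```text
time: 2.65
tool_pos: [0.4897, 0.3851, 0.041]
ee_rot: [-3.141, -0.005, -3.141]
wrist_force: [-5.8, 0.5, 1.7]
width: 0.0007
finger_force: 2.7
```

move_arm --motion '[0, 0, 0, -0.03, 0, 0, 0, 0, 0, 0, 0, 0, 0, 0]'

```text
time: 2.82
tool_pos: [0.49, 0.3851, 0.041]
ee_rot: [-3.14, -0.01, -3.141]
wrist_force: [-11.2, -0.7, 6.1]
width: 0.0007
finger_force: 5.7
```

The end stop is reached: force rises with no further travel. I back off, rise and clear the lamp.

move_arm --motion '[0, 0, 0, 0.25, 0, 0, 0, 0, 0, 0, 0.25, 0, 0, 0, 0, 0, 0, 0, 0, -0.4, 0, 0, 0, 0, 0, 0, -0.4, 0, 0, 0, 0, 0, 0, -0.4, 0, 0, 0, 0, 0, 0, -0.4, 0, 0, 0, 0, 0, 0, -0.4, 0, 0, 0, 0, 0, 0, -0.4, 0, 0, 0, 0, 0.37, 0, 0, 0, 0, 0, 0, 0.37, 0, 0, 0, 0, 0, 0, 0.37, 0, 0, 0.6, 0, 0, 0, 0, 0, 0, 0.6]'

```text
time: 3.82
tool_pos: [0.3292, 0.3852, 0.283]
ee_rot: [3.14, 0.0, -3.138]
wrist_force: [-0.2, 0.3, -0.1]
width: 0.0102
finger_force: 0.0
```

```bash
python3 - <<'E'
from h import *
snap('scene','s2.png');snap('top','t2.png');a=cv2.imread('pics/s2.png');b=cv2.imread('pics/t2.png')
f=lambda i:cv2.resize(i,(400,300),interpolation=cv2.INTER_CUBIC)
cv2.imwrite('pics/c3.png',np.hstack([f(a[225:285,390:470]),f(b[190:250,120:200])]))
o=robot.get_obs();print(o['joint_positions'],o['tool_pos'],o['ee_rot'])
for s in(-.42,.42):
    X=np.array([.496+.034*np.sin(s),.385,.028+.034*np.cos(s)]);print((proj('scene',X)-[390,225])*5,(proj('top',X)-[120,190])*5)
E
```

```text
[ 7.47008292e-01 -7.92788245e-03  1.31862284e+00 -1.08452286e-03
  1.82837121e+00 -8.25400843e-01] [0.33321408 0.38520364 0.28217718] [ 3.14064906e+00  2.56746727e-03 -3.14025865e+00]
[190.54366569 106.18660953] [107.27594212 189.30875377]
[207.11308513 138.94126994] [109.66427203 140.10226545]
```

View pics/c3.png

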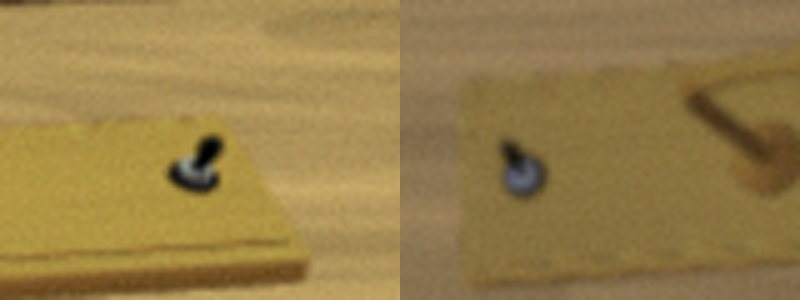

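The toggle now leans away from the robot, with its tip at top-crop (110,148), close to the predicted "on" position (110,140). Next I go over to the pot.

move_arm --motion '[0, 0, 0, 0, -0.41, 0, 0.6, 0, 0, 0, 0, -0.41, 0, 0.6, 0, 0, 0, 0, -0.41, 0, 0.6, 0, 0, 0, 0, -0.41, 0, 0.6, 0, 0, 0, 0, -0.41, 0, 0.6, 0, 0, 0, 0, -0.41, 0, 0.6, 0, 0, 0, 0, -0.41, 0, 0.6, 0, 0, 0, 0, -0.41, 0, 0.6, 0, 0, 0, 0, -0.41, 0, 0.6, 0, 0, 0, 0, -0.41, 0, 0.6, 0, 0, 0, 0, -0.41, 0, 0.6, 0, 0, 0, 0, -0.41, 0, 0.6]'

```text
time: 4.92
tool_pos: [0.3334, -0.1103, 0.2817]
ee_rot: [-3.14, 0.001, 3.139]
wrist_force: [0.4, 0.4, -0.7]
width: 0.0566
finger_force: 0.0
```

move_arm --motion '[0, 0, 0.15, 0, 0, 0, 0.6, 0, 0, 0.15, 0, 0, 0, 0.6, 0, 0, 0.15, 0, 0, 0, 0.6, 0, 0, 0.15, 0, 0, 0, 0.6, 0, 0, 0.15, 0, 0, 0, 0.6, 0, 0, 0.15, 0, 0, 0, 0.6, 0, 0, 0.15, 0, 0, 0, 0.6, 0, 0, 0.15, 0, 0, 0, 0.6, 0, 0, 0.15, 0, 0, 0, 0.6, 0, 0, 0.15, 0, 0, 0, 0.6, 0, 0, 0.15, 0, 0, 0, 0.6, 0, 0, 0.15, 0, 0, 0, 0.6]'

```text
time: 5.92
tool_pos: [0.334, -0.1084, 0.2814]
ee_rot: [-3.141, 0.001, 1.72]
wrist_force: [-0.3, -0.6, -0.5]
width: 0.0565
finger_force: 0.0
```

move_arm --motion '[0, 0, 0.15, 0, 0, 0, 0.6, 0, 0, 0.03, 0, 0, 0, 0.6, 0, 0, 0, 0, 0, 0, 0.6]'

```text
time: 6.17
tool_pos: [0.3338, -0.1079, 0.2814]
ee_rot: [-3.141, 0.0, 1.587]
wrist_force: [0.6, 1.0, 0.6]
width: 0.0564
finger_force: 0.0
```

move_arm --motion '[0, 0, 0, -0.075, 0.346, 0, 0.6, 0, 0, 0, -0.075, 0.346, 0, 0.6, 0, 0, 0, -0.075, 0.346, 0, 0.6, 0, 0, 0, -0.075, 0.346, 0, 0.6, 0, 0, 0, -0.075, 0.346, 0, 0.6, 0, 0, 0, -0.075, 0.346, 0, 0.6, 0, 0, 0, -0.075, 0.346, 0, 0.6, 0, 0, 0, 0, 0, 0.3, 0.6, 0, 0, 0, 0, 0, 0.3, 0.6, 0, 0, 0, 0, 0, 0.3, 0.6, 0, 0, 0, 0, 0, 0.2, 0.6, 0, 0, 0, 0, 0, 0, 0.6]'

```text
time: 7.17
tool_pos: [0.5737, -0.1552, 0.1644]
ee_rot: [-3.13, -0.004, 1.588]
wrist_force: [0.4, -0.7, -1.4]
width: 0.0567
finger_force: 0.0
```

```bash
python3 - <<'E'
from h import *
snap('scene','s3.png');snap('top','t3.png');a=cv2.imread('pics/s3.png');b=cv2.imread('pics/t3.png')
f=lambda i:cv2.resize(i,(400,400),interpolation=cv2.INTER_CUBIC)
cv2.imwrite('pics/c4.png',np.hstack([f(a[200:300,160:260]),f(b[150:230,300:380])]))
o=robot.get_obs();print(o['joint_positions'],o['tool_pos'],o['ee_rot'])
E
```

```text
[-3.59155376e-01  2.02037300e-01  1.30979397e+00 -1.75575726e-04
  1.63157165e+00 -3.75758505e-01] [ 0.57628042 -0.15596615  0.1707615 ] [-3.13984437e+00 -5.01286493e-04  1.58738851e+00]
```

View pics/c4.png

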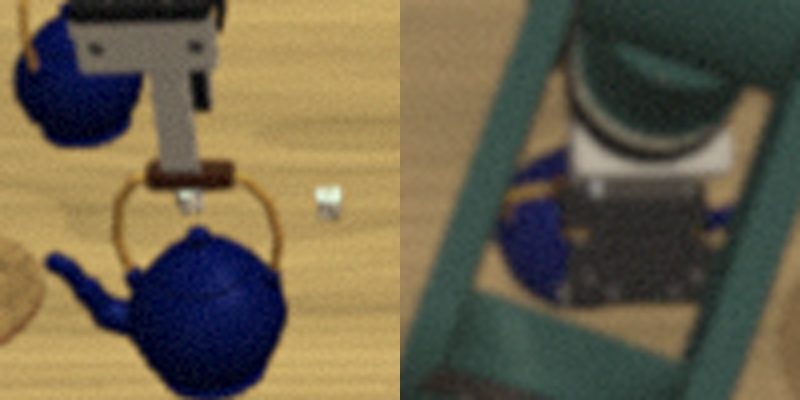

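The gripper sits centred over the wooden grip (scene crop (190,172)) with its fingers either side of it. Next: descend, close, lift a little.

move_arm --motion '[0, 0, 0, 0, 0, 0.16, 0.6, 0, 0, 0, 0, 0, 0.16, 0.6, 0, 0, 0, 0, 0, 0.16, 0.6, 0, 0, 0, 0, 0, 0, 0.6, 0, 0, 0, 0, 0, 0, 0, 0, 0, 0, 0, 0, 0, 0, 0, 0, 0, 0, 0, 0, 0, 0, 0, 0, 0, 0, 0, 0, 0, 0, 0, 0, 0, 0, 0, 0, 0, 0, 0, 0, 0, 0]'

```text
time: 8.1
tool_pos: [0.5767, -0.1557, 0.1242]
ee_rot: [3.141, 0.0, 1.587]
wrist_force: [-0.0, 0.5, -0.9]
width: 0.0198
finger_force: 0.0
```

move_arm --motion '[0, 0, 0, 0, 0, 0, 0, 0, 0, 0, 0, 0, 0, 0, 0, 0, 0, 0, 0, 0, 0, 0, 0, 0, 0, 0, 0, 0, 0, 0, 0, 0, 0, -0.05, 0, 0, 0, 0, 0, 0, -0.1, 0, 0, 0, 0, 0, 0, -0.15, 0, 0, 0, 0, 0, 0, -0.2, 0, 0, 0, 0, 0, 0, -0.2, 0, 0, 0, 0, 0, 0, -0.15, 0, 0, 0, 0, 0, 0, -0.1, 0, 0, 0, 0, 0, 0, 0, 0]'

```text
time: 9.1
tool_pos: [0.5775, -0.156, 0.2217]
ee_rot: [3.137, 0.002, 1.586]
wrist_force: [-0.7, -0.1, -1.9]
width: 0.0135
finger_force: 30.0
```

move_arm --motion '[0, 0, 0, 0.07, -0.1, 0, 0, 0, 0, 0, 0.113, -0.158, 0, 0, 0, 0, 0, 0.141, -0.197, 0, 0, 0, 0, 0, 0.141, -0.197, 0, 0, 0, 0, 0, 0.169, -0.237, 0, 0, 0, 0, 0, 0.169, -0.237, 0, 0, 0, 0, 0, 0.169, -0.237, 0, 0, 0, 0, 0, 0.141, -0.197, 0, 0, 0, 0, 0, 0.141, -0.197, 0, 0, 0, 0, 0, 0.085, -0.118, 0, 0, 0, 0, 0, 0.07, -0.1, 0, 0, 0, 0, 0, 0, 0, 0, 0]'

```text
time: 10.1
tool_pos: [0.375, -0.0167, 0.2179]
ee_rot: [-3.14, -0.001, 1.588]
wrist_force: [0.8, -0.5, -3.0]
width: 0.0139
finger_force: 30.0
```

```bash
python3 - <<'E'
from h import *
snap('scene','s4.png')
o=robot.get_obs();print(o['joint_positions'],o['tool_pos'],o['ee_rot'],o['wrist_force'])
E
```

```text
[-1.97193232e-01 -3.10954747e-01  1.70523294e+00 -1.14090714e-04
  1.74709847e+00 -2.13642398e-01] [ 0.37627707 -0.01749784  0.21806291] [3.14140538e+00 1.55559897e-04 1.58722546e+00] [ 0.36346518 -0.64081238 -3.18306094]
```

View pics/s4.png

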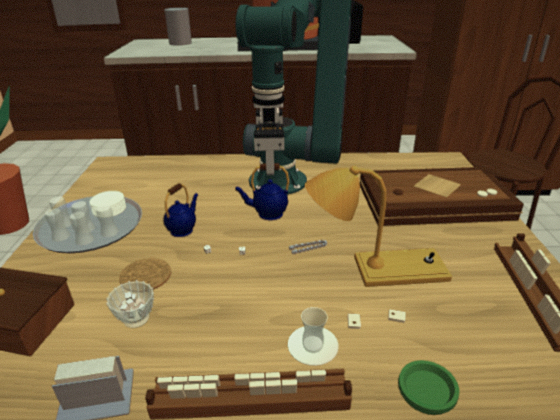

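The pot hangs upright at scene (270,200), with the tool at (0.376,-0.017), just in front of the shade on the robot's side. I turn the spout counter-clockwise towards the bulb; this winds the last joint to its low end so that three clockwise quarters fit.

move_arm --motion '[0, 0, -0.06, 0, 0, 0, 0, 0, 0, -0.1, 0, 0, 0, 0, 0, 0, -0.14, 0, 0, 0, 0, 0, 0, -0.15, 0, 0, 0, 0, 0, 0, -0.15, 0, 0, 0, 0, 0, 0, -0.15, 0, 0, 0, 0, 0, 0, -0.15, 0, 0, 0, 0, 0, 0, -0.15, 0, 0, 0, 0, 0, 0, -0.15, 0, 0, 0, 0, 0, 0, -0.15, 0, 0, 0, 0, 0, 0, -0.15, 0, 0, 0, 0]'

```text
time: 11.07
tool_pos: [0.3776, -0.0185, 0.2179]
ee_rot: [-3.141, -0.001, 2.77]
wrist_force: [-0.0, 0.1, -2.1]
width: 0.0137
finger_force: 30.0
```

move_arm --motion '[0, 0, -0.15, 0, 0, 0, 0, 0, 0, -0.15, 0, 0, 0, 0, 0, 0, -0.15, 0, 0, 0, 0, 0, 0, -0.15, 0, 0, 0, 0, 0, 0, -0.15, 0, 0, 0, 0, 0, 0, -0.15, 0, 0, 0, 0, 0, 0, -0.15, 0, 0, 0, 0, 0, 0, -0.15, 0, 0, 0, 0, 0, 0, -0.11, 0, 0, 0, 0, 0, 0, -0.07, 0, 0, 0, 0, 0, 0, -0.055, 0, 0, 0, 0, 0, 0, 0, 0, 0, 0, 0]'

```text
time: 12.07
tool_pos: [0.3775, -0.0184, 0.2179]
ee_rot: [3.141, -0.001, -2.392]
wrist_force: [0.3, -0.4, -4.3]
width: 0.0138
finger_force: 30.0
```

```bash
python3 - <<'E'
from h import *
snap('scene','s5.png');snap('top','t5.png');a=cv2.imread('pics/s5.png');b=cv2.imread('pics/t5.png')
f=lambda i:cv2.resize(i,(400,400),interpolation=cv2.INTER_CUBIC)
cv2.imwrite('pics/c5.png',np.hstack([f(a[110:250,230:370]),f(b[170:310,180:320])]))
o=robot.get_obs();print(o['joint_positions'],o['tool_pos'],o['ee_rot'],o['width'])
E
```

```text
[-1.98612246e-01 -3.07816384e-01  1.70295547e+00 -8.36744689e-05
  1.74716688e+00 -2.51762942e+00] [ 0.37724054 -0.01822004  0.21805322] [ 3.14106188e+00 -4.83623868e-04 -2.39338633e+00] 0.013457188748809327
```

View pics/c5.png

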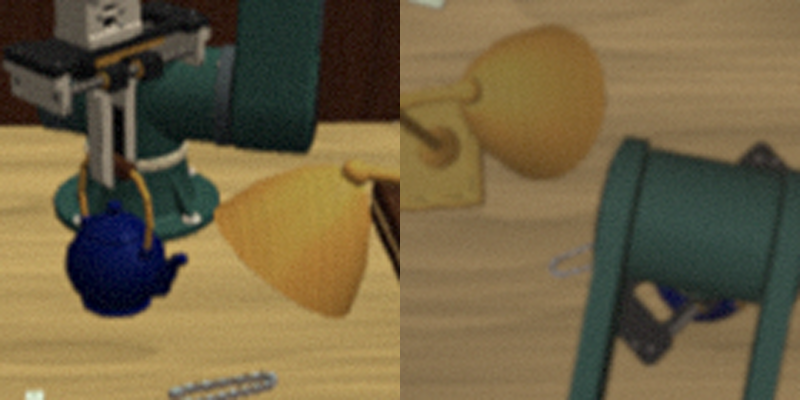

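The pot is upright and clear of the shade by a good gap, with its spout at scene-crop (180,260) pointing at the lamp. Hold, then quarter turn.

move_arm --motion '[0, 0, 0, 0, 0, 0, 0, 0, 0, 0, 0, 0, 0, 0, 0, 0, 0, 0, 0, 0, 0, 0, 0, 0, 0, 0, 0, 0, 0, 0, 0, 0, 0, 0, 0, 0, 0, 0, 0, 0, 0, 0, 0, 0, 0, 0, 0, 0, 0, 0, 0, 0, 0, 0, 0, 0, 0, 0, 0, 0, 0, 0, 0, 0, 0, 0, 0, 0, 0, 0, 0, 0, 0, 0, 0, 0, 0, 0, 0, 0, 0, 0, 0, 0]'

```text
time: 13.17
tool_pos: [0.3767, -0.0178, 0.2185]
ee_rot: [3.142, 0.0, -2.392]
wrist_force: [0.7, 0.2, -3.8]
width: 0.0136
finger_force: 30.0
```

move_arm --motion '[0, 0, 0, 0, 0, 0, 0, 0, 0, 0, 0, 0, 0, 0, 0, 0, 0, 0, 0, 0, 0, 0, 0, 0.07, 0, 0, 0, 0, 0, 0, 0.12, 0, 0, 0, 0, 0, 0, 0.15, 0, 0, 0, 0, 0, 0, 0.15, 0, 0, 0, 0, 0, 0, 0.15, 0, 0, 0, 0, 0, 0, 0.15, 0, 0, 0, 0, 0, 0, 0.15, 0, 0, 0, 0, 0, 0, 0.15, 0, 0, 0, 0, 0, 0, 0.15, 0, 0, 0, 0]'

```text
time: 14.17
tool_pos: [0.3768, -0.0178, 0.2185]
ee_rot: [3.142, 0.0, 2.912]
wrist_force: [0.0, 1.2, -3.5]
width: 0.0136
finger_force: 30.0
```

move_arm --motion '[0, 0, 0.15, 0, 0, 0, 0, 0, 0, 0.15, 0, 0, 0, 0, 0, 0, 0.15, 0, 0, 0, 0, 0, 0, 0.15, 0, 0, 0, 0, 0, 0, 0.1, 0, 0, 0, 0, 0, 0, 0.06, 0, 0, 0, 0, 0, 0, 0, 0, 0, 0, 0, 0, 0, 0, 0, 0, 0, 0, 0, 0, 0, 0, 0, 0, 0, 0, 0, 0, 0, 0, 0, 0, 0, 0, 0, 0, 0, 0, 0, 0, 0, 0, 0, 0, 0, 0]'

```text
time: 15.17
tool_pos: [0.3768, -0.0178, 0.2185]
ee_rot: [3.142, -0.0, 2.321]
wrist_force: [-0.6, -0.5, -2.9]
width: 0.0135
finger_force: 30.0
```

move_arm --motion '[0, 0, 0, 0, 0, 0, 0, 0, 0, 0, 0, 0, 0, 0, 0, 0, 0, 0, 0, 0, 0, 0, 0, 0, 0, 0, 0, 0, 0, 0, 0, 0, 0, 0, 0, 0, 0, 0, 0, 0, 0, 0, 0, 0, 0, 0, 0, 0, 0, 0, 0, 0, 0, 0, 0, 0, 0, 0, 0, 0, 0, 0, 0, 0, 0, 0, 0, 0, 0, 0, 0, 0, 0, 0, 0, 0, 0, 0, 0, 0, 0, 0, 0, 0]'

```text
time: 16.17
tool_pos: [0.3768, -0.0178, 0.2185]
ee_rot: [3.141, -0.0, 2.321]
wrist_force: [0.2, 0.1, -3.6]
width: 0.0138
finger_force: 30.0
```

```bash
python3 -c "
from h import *
o=robot.get_obs();print(o['joint_positions'],o['tool_pos'],o['ee_rot'],o['time'])"
```

```text
[-1.97848899e-01 -3.09704709e-01  1.70348371e+00  1.09093490e-04
  1.74776209e+00 -9.47805627e-01] [ 0.37675366 -0.01776383  0.21848874] [ 3.14147535e+00 -2.07818289e-05  2.32077226e+00] 16.1667
```

The quarter turn came out exact. Two more follow, each with its pause.

move_arm --motion '[0, 0, 0, 0, 0, 0, 0, 0, 0, 0, 0, 0, 0, 0, 0, 0, 0, 0, 0, 0, 0, 0, 0, 0.07, 0, 0, 0, 0, 0, 0, 0.12, 0, 0, 0, 0, 0, 0, 0.15, 0, 0, 0, 0, 0, 0, 0.15, 0, 0, 0, 0, 0, 0, 0.15, 0, 0, 0, 0, 0, 0, 0.15, 0, 0, 0, 0, 0, 0, 0.15, 0, 0, 0, 0, 0, 0, 0.15, 0, 0, 0, 0, 0, 0, 0.15, 0, 0, 0, 0]'

```text
time: 17.17
tool_pos: [0.3768, -0.0178, 0.2185]
ee_rot: [3.142, -0.0, 1.341]
wrist_force: [-0.9, 0.3, -3.2]
width: 0.0137
finger_force: 30.0
```

move_arm --motion '[0, 0, 0.15, 0, 0, 0, 0, 0, 0, 0.15, 0, 0, 0, 0, 0, 0, 0.15, 0, 0, 0, 0, 0, 0, 0.15, 0, 0, 0, 0, 0, 0, 0.1, 0, 0, 0, 0, 0, 0, 0.06, 0, 0, 0, 0, 0, 0, 0, 0, 0, 0, 0, 0, 0, 0, 0, 0, 0, 0, 0, 0, 0, 0, 0, 0, 0, 0, 0, 0, 0, 0, 0, 0, 0, 0, 0, 0, 0, 0, 0, 0, 0, 0, 0, 0, 0, 0]'

```text
time: 18.17
tool_pos: [0.3767, -0.0178, 0.2185]
ee_rot: [-3.142, -0.0, 0.75]
wrist_force: [0.8, 0.8, -3.8]
width: 0.0137
finger_force: 30.0
```

move_arm --motion '[0, 0, 0, 0, 0, 0, 0, 0, 0, 0, 0, 0, 0, 0, 0, 0, 0, 0, 0, 0, 0, 0, 0, 0, 0, 0, 0, 0, 0, 0, 0, 0, 0, 0, 0, 0, 0, 0, 0, 0, 0, 0, 0, 0, 0, 0, 0, 0, 0, 0, 0, 0, 0, 0, 0, 0, 0, 0, 0, 0, 0, 0, 0, 0, 0, 0, 0, 0, 0, 0, 0, 0, 0, 0, 0, 0, 0, 0, 0, 0, 0, 0, 0, 0]'

```text
time: 19.17
tool_pos: [0.3768, -0.0178, 0.2185]
ee_rot: [-3.142, -0.0, 0.75]
wrist_force: [0.3, 0.4, -2.4]
width: 0.0138
finger_force: 30.0
```

move_arm --motion '[0, 0, 0, 0, 0, 0, 0, 0, 0, 0, 0, 0, 0, 0, 0, 0, 0, 0, 0, 0, 0, 0, 0, 0.07, 0, 0, 0, 0, 0, 0, 0.12, 0, 0, 0, 0, 0, 0, 0.15, 0, 0, 0, 0, 0, 0, 0.15, 0, 0, 0, 0, 0, 0, 0.15, 0, 0, 0, 0, 0, 0, 0.15, 0, 0, 0, 0, 0, 0, 0.15, 0, 0, 0, 0, 0, 0, 0.15, 0, 0, 0, 0, 0, 0, 0.15, 0, 0, 0, 0]'

```text
time: 20.17
tool_pos: [0.3768, -0.0178, 0.2185]
ee_rot: [-3.142, -0.0, -0.23]
wrist_force: [0.9, -0.1, -2.5]
width: 0.0138
finger_force: 30.0
```

move_arm --motion '[0, 0, 0.15, 0, 0, 0, 0, 0, 0, 0.15, 0, 0, 0, 0, 0, 0, 0.15, 0, 0, 0, 0, 0, 0, 0.15, 0, 0, 0, 0, 0, 0, 0.1, 0, 0, 0, 0, 0, 0, 0.06, 0, 0, 0, 0, 0, 0, 0, 0, 0, 0, 0, 0, 0, 0, 0, 0, 0, 0, 0, 0, 0, 0, 0, 0, 0, 0, 0, 0, 0, 0, 0, 0, 0, 0, 0, 0, 0, 0, 0, 0, 0, 0, 0, 0, 0, 0]'

```text
time: 21.17
tool_pos: [0.3768, -0.0178, 0.2185]
ee_rot: [-3.141, -0.0, -0.82]
wrist_force: [-0.1, -0.5, -2.8]
width: 0.0138
finger_force: 30.0
```

move_arm --motion '[0, 0, 0, 0, 0, 0, 0, 0, 0, 0, 0, 0, 0, 0, 0, 0, 0, 0, 0, 0, 0, 0, 0, 0, 0, 0, 0, 0, 0, 0, 0, 0, 0, 0, 0, 0, 0, 0, 0, 0, 0, 0, 0, 0, 0, 0, 0, 0, 0, 0, 0, 0, 0, 0, 0, 0, 0, 0, 0, 0, 0, 0, 0, 0, 0, 0, 0, 0, 0, 0, 0, 0, 0, 0, 0, 0, 0, 0, 0, 0, 0, 0, 0, 0]'

```text
time: 22.17
tool_pos: [0.3768, -0.0178, 0.2185]
ee_rot: [-3.141, 0.0, -0.821]
wrist_force: [-0.3, -0.1, -1.9]
width: 0.0139
finger_force: 30.0
```

```bash
python3 -c "
from h import *
o=robot.get_obs();print(o['joint_positions'],o['tool_pos'],o['ee_rot'],o['time'])
from scipy.spatial.transform import Rotation as R
M=R.from_euler('xyz',o['ee_rot']).as_matrix()
print(M.T@(np.array([.5135,-.339,o['tool_pos'][2]])-o['tool_pos']))"
```

```text
[-1.97821444e-01 -3.09667615e-01  1.70347432e+00  1.24294768e-04
  1.74774491e+00  2.19376983e+00] [ 0.37676681 -0.01775068  0.21847969] [-3.14146934e+00  3.80561728e-05 -8.20773062e-01] 22.1667
[ 3.28254427e-01  1.18937474e-01 -2.71587585e-05]
```

move_arm --motion '[0, 0, 0, 0, 0, 0, 0, 0, 0, 0, 0, 0, 0, 0, 0, 0, 0, 0.098, 0.036, 0, 0, 0, 0, 0, 0.197, 0.071, 0, 0, 0, 0, 0, 0.263, 0.095, 0, 0, 0, 0, 0, 0.263, 0.095, 0, 0, 0, 0, 0, 0.263, 0.095, 0, 0, 0, 0, 0, 0.263, 0.095, 0, 0, 0, 0, 0, 0.263, 0.095, 0, 0, 0, 0, 0, 0.263, 0.095, 0, 0, 0, 0, 0, 0.263, 0.095, 0, 0, 0, 0, 0, 0.263, 0.095, 0, 0]'

```text
time: 23.17
tool_pos: [0.4771, -0.2548, 0.218]
ee_rot: [3.141, 0.0, -0.821]
wrist_force: [0.4, 1.2, -2.9]
width: 0.0135
finger_force: 30.0
```

move_arm --motion '[0, 0, 0, 0.263, 0.095, 0, 0, 0, 0, 0, 0.263, 0.095, 0, 0, 0, 0, 0, 0.197, 0.071, 0, 0, 0, 0, 0, 0.098, 0.036, 0, 0, 0, 0, 0, 0.066, 0.024, 0, 0, 0, 0, 0, 0, 0, 0, 0, 0, 0, 0, 0, 0, 0, 0, 0, 0, 0, 0, 0, 0, 0, 0, 0, 0, 0, 0, 0, 0]'

```text
time: 23.92
tool_pos: [0.5137, -0.3381, 0.219]
ee_rot: [-3.141, -0.0, -0.82]
wrist_force: [0.3, 0.2, -2.3]
width: 0.0134
finger_force: 30.0
```

```bash
python3 - <<'E'
from h import *
snap('scene','s6.png');a=cv2.imread('pics/s6.png')
cv2.imwrite('pics/c6.png',cv2.resize(a[150:330,70:250],(600,600),interpolation=cv2.INTER_CUBIC))
o=robot.get_obs();print(o['joint_positions'],o['tool_pos'],o['ee_rot'],o['time'])
E
```

```text
[-6.74473336e-01  2.31080934e-01  1.18007445e+00  2.57148246e-04
  1.72984642e+00  1.71606080e+00] [ 0.51378133 -0.33821778  0.21906091] [-3.14125592e+00 -5.47884877e-04 -8.19697101e-01] 23.9667
```

View pics/c6.png

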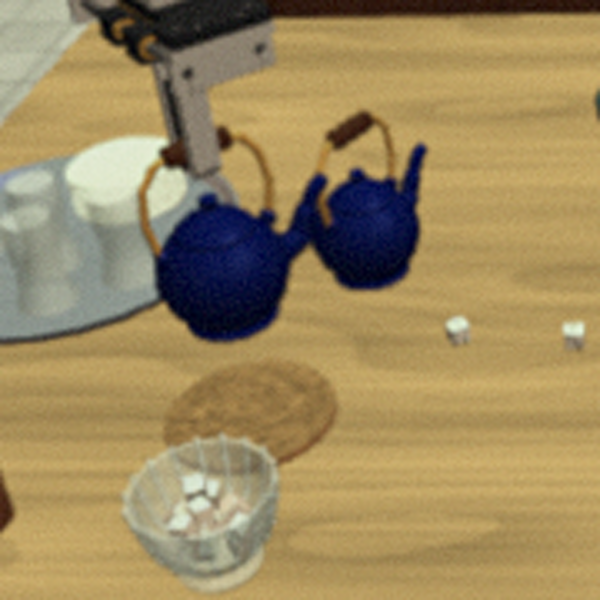

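The pot is upright above the cork (scene crop: mat (250,410), pot (225,280)), well clear of the bowl and of pot B. Lowering it now.

move_arm --motion '[0, 0, 0, 0, 0, 0.08, 0, 0, 0, 0, 0, 0, 0.16, 0, 0, 0, 0, 0, 0, 0.18, 0, 0, 0, 0, 0, 0, 0.16, 0, 0, 0, 0, 0, 0, 0.1, 0, 0, 0, 0, 0, 0, 0.06, 0, 0, 0, 0, 0, 0, 0.04, 0, 0, 0, 0, 0, 0, 0.03, 0, 0, 0, 0, 0, 0, 0, 0, 0, 0, 0, 0, 0, 0, 0]'

```text
time: 24.8
tool_pos: [0.5142, -0.3394, 0.1383]
ee_rot: [-3.141, -0.001, -0.821]
wrist_force: [0.9, -0.1, -2.4]
width: 0.0139
finger_force: 30.0
```

move_arm --motion '[0, 0, 0, 0, 0, 0.02, 0, 0, 0, 0, 0, 0, 0.02, 0, 0, 0, 0, 0, 0, 0, 0, 0, 0, 0, 0, 0, 0, 0]'

```text
time: 25.13
tool_pos: [0.5138, -0.3392, 0.1334]
ee_rot: [-3.142, 0.0, -0.821]
wrist_force: [-0.7, -0.0, -3.5]
width: 0.0138
finger_force: 30.0
```

move_arm --motion '[0, 0, 0, 0, 0, 0.01, 0, 0, 0, 0, 0, 0, 0.01, 0, 0, 0, 0, 0, 0, 0, 0]'

```text
time: 25.38
tool_pos: [0.514, -0.3394, 0.1318]
ee_rot: [-3.141, -0.001, -0.821]
wrist_force: [0.4, 0.5, -0.3]
width: 0.0137
finger_force: 30.0
```

move_arm --motion '[0, 0, 0, 0, 0, 0.01, 0, 0, 0, 0, 0, 0, 0, 0, 0, 0, 0, 0, 0, 0, 0]'

```text
time: 25.63
tool_pos: [0.5141, -0.3395, 0.1318]
ee_rot: [-3.141, -0.002, -0.821]
wrist_force: [-0.8, 0.9, 4.6]
width: 0.0135
finger_force: 30.0
```

The pot rests on the cork: the vertical force has reversed sign. Release and rise.

move_arm --motion '[0, 0, 0, 0, 0, -0.01, 0, 0, 0, 0, 0, 0, 0, 0.15, 0, 0, 0, 0, 0, 0, 0.3, 0, 0, 0, 0, 0, 0, 0.45, 0, 0, 0, 0, 0, 0, 0.5, 0, 0, 0, 0, 0, 0, 0.5, 0, 0, 0, 0, 0, 0, 0.5, 0, 0, 0, 0, 0, 0, 0.5]'

```text
time: 26.3
tool_pos: [0.5138, -0.3391, 0.1312]
ee_rot: [-3.142, 0.0, -0.821]
wrist_force: [-0.5, 1.1, -0.1]
width: 0.0462
finger_force: 0.0
```

move_arm --motion '[0, 0, 0, 0, 0, -0.05, 0.5, 0, 0, 0, 0, 0, -0.1, 0.5, 0, 0, 0, 0, 0, -0.2, 0.5, 0, 0, 0, 0, 0, -0.3, 0.5, 0, 0, 0, 0, 0, -0.3, 0.5, 0, 0, 0, 0, 0, -0.3, 0.5, 0, 0, 0, 0, 0, -0.3, 0.5, 0, 0, 0, 0, 0, 0, 0.5, 0, 0, 0, 0, 0, 0, 0.5]'

```text
time: 27.05
tool_pos: [0.5147, -0.3398, 0.2906]
ee_rot: [-3.14, -0.007, -0.821]
wrist_force: [-0.3, -0.6, 0.1]
width: 0.0467
finger_force: 0.0
```

```bash
python3 - <<'E'
from h import *
snap('scene','s7.png');a=cv2.imread('pics/s7.png')
X=[proj('scene',np.array([.5135+.065*np.cos(t),-.339+.065*np.sin(t),.008])) for t in np.arange(0,6.2,1.57)];print(np.round(X).tolist())
o=robot.get_obs();print(o['tool_pos'],o['width'],o['time'])
E
```

```text
[[138.0, 289.0], [170.0, 272.0], [152.0, 256.0], [120.0, 272.0]]
[ 0.51404712 -0.33936427  0.28783905] 0.047262242024872524 27.1
```

View pics/s7.png

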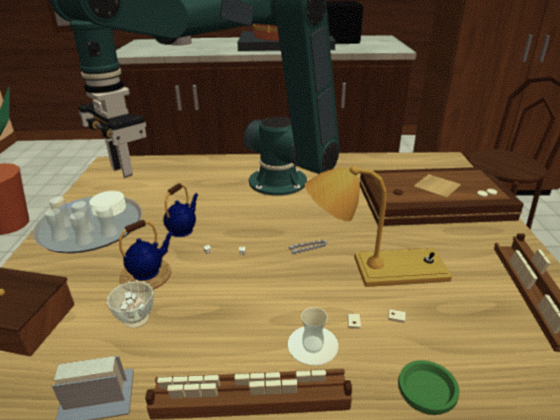

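The pot stands centred on the cork at scene (145,270), cork showing on both sides. The toggle is still on at (430,258), the other objects look unmoved, and the gripper is clear.

```bash
python3 -c "
from bench import robot
print(robot.close_job())"
```

```text
the job is handed in; nothing more can be done
None
```

I handed the job in at about 27 s: lamp on, pot inspected on four sides with a pause of over a second each, then set down and released on the cork. The first pose was about 45° off to the robot's side of straight-ahead, with the spout by my calculation about 5° off the bulb, because the last joint's range would not fit three quarter turns from directly in front. The hand-in returned no verdict.

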